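# Take the keyed slide weight off a load rig's rod

## Task

Take the yellow slide weight off the open end of the load rig's rod and set it down gently, standing on its foot, in the empty bay of the grey tray. A small orange key near the rod's end keeps the weight on: tilt the weight about the rod, feeling for the place where its slot lets the key through, and never force it. Leave the other things on the bench where they are.

Things in the scene. Friction and masses are not known exactly. Their poses are not given: they have to be found in the camera images.
- stand: Load rig, fixed to the bench: grey base 150 x 120 x 18 mm, white column 75 x 60 mm, 172 mm high. A steel rod of 22 mm diameter and 190 mm length sticks out level from the column along the rig's own -y, its axis 140 mm above the bench; the column end is fixed, the other end open. Origin under the column's centre, on the bench; z up.
- rod_root (a point): Point on the rod's axis where it leaves the column (the fixed end), 140 mm above the bench. Axes as the rig's.
- rod_tip (a point): Centre of the rod's open end face, 140 mm high; axes as the rig's. The orange key is a fixed block on the rod, 12 to 20 mm back from this end, 8 mm wide, reaching 19 mm from the rod's axis. It points up but leans about the rod by an angle that differs from run to run, -0.6 to 0.6 rad from vertical; no reading is given of it: see it or feel for it.
- weight_handle (a point): Centre of the upright white handle plate on top of the yellow slide weight: 14 mm thick (x, across the rod), 54 mm long (y, along the rod), 48 mm high. It lies 98 mm above the weight's foot, 56 mm above the bore's axis, 24 mm above the top face of the block. z is up as it stands.
- tray_bay (a point): Centre of the inner floor of the tray's empty bay, 5 mm above the bench. The tray has two bays along its y, each about 105 x 107 mm inside; walls reach 13 mm above the floor. The empty bay is on the tray's +y side; a blue weight stands in the other, about 112 mm away.
- tray: Grey tray fixed to the bench, 115 x 230 x 18 mm, walls 5 mm; origin under its centre; its y runs along its long side.
- weight: The yellow slide weight, about 0.5 kg; origin under its flat foot, axes as weight_handle. Block 60 wide, 70 long (along the rod), 74 mm high; bore axis 42 mm up, bore 26 mm across flats (2 mm play round the rod; hangs 2.8 mm low). A slot 11 mm wide runs all along the bore's top. It passes the key only if tilted about the rod to match the key's lean within about 0.1 rad, held until clear of it.
- spare: Blue weight of the same shape in the tray's other bay, 122 mm high, origin under its foot. Leave it.
- spanner: Loose steel spanner 160 mm long lying flat on the bench. Leave it.
- driver: Loose screwdriver 190 mm long lying on the bench. Leave it.
- oil: Small white bottle with a red cap, 52 mm diameter, 130 mm high. Leave it.
- collar: Loose steel collar, 70 mm diameter, 24 mm high, lying flat. Leave it.
Things that resemble listed ones, but are neither listed nor needed, are in the scene too. There is more than one size of the weight; the job needs the largest.

How it is judged (in metres and radians):
On the way:
1. the yellow weight has been drawn past the key and clear of the rod's open end (y of weight_handle in the frame of rod_tip below -0.033 m), for 0.05 s.
At the end, for the whole second after the job is handed in: The yellow weight stands at rest on its foot on the floor of the tray's empty bay: handle within 35 mm (in plan) of the bay's centre, foot within 4 mm of the bay's floor, upright within 0.08 rad (horizontal distance between weight_handle and tray_bay below 0.035 m and z of weight in the frame of tray_bay between -0.004 and 0.004 m and angle between weight's own z axis and vertical below 0.08 rad and linear speed of weight below 0.01 m/s); the robot touches nothing.
It fails at once if the weight is forced against the rig (contact force between weight and stand above 100 N).
It fails at once if the weight is dropped or slammed into the tray: over 0.4 m/s within 20 mm of its floor (z of weight in the frame of tray_bay below 0.02 m and horizontal distance between weight and tray below 0.13 m and linear speed of weight above 0.4 m/s).
It fails at once if another thing is disturbed (moved over 25 mm) (distance of any of spare, spanner, driver, oil, collar from where it was at the start of the episode above 0.025 m).
It also fails if it takes over 54 s, if anything falls off the work surface, if the arm or the gripper's body presses on something with over 40 N, if the wrist force passes 120 N, or if a joint passes its speed limit or range.

## Robot

A 6-joint arm with a two-finger parallel gripper is mounted at the origin on the work surface. World frame = base frame: x ahead of the robot, y to its left, z up, the work surface at z = 0. Lengths are in m, angles in degrees, forces in N, time in s.
With the tool pointing down it reaches from about 0.3 to 0.75 m from the base axis. Payload 8.5 kg.
Tool frame: the origin (TCP) lies on the centre line of the jaws, within the pads' length; the fingertips stand ctrl.nose_length ahead of it and the grasp point (between the pads) lies 8 mm behind it (ctrl.nose_length is the distance from the TCP to the fingertips, in m); x points along the fingers, y is the direction in which the jaws open and shut, and the axes are right-handed (so a half turn about x gives the same grasp; the last joint's range is limited). The gripper opens to 88 mm and grips with 3 to 60 N. Pads are 18 mm wide; open, the fingers measure 123 mm over their backs; the gripper's body (75 mm by 187 mm) begins 45 mm behind the grasp point.
Start: joints at [55.502, 21.807, 74.336, -0, 83.858, -12.336], TCP at [0.207, 0.509, 0.25] pointing down, gripper open.
Joint ranges: [-178.18, 178.18], [-50.72, 133.34], [12.68, 142.11], [-81.47, 261.47], [9.98, 163.14], [-165.26, 165.26]. Speed limits (degrees/s): [136.94, 136.94, 180, 180, 180, 180].

## Interface

Orientations are given as [roll, pitch, yaw] about the fixed x, y, z axes, in that order (R = Rz(yaw) Ry(pitch) Rx(roll)).
In Python, from bench import ctrl gives the robot as it stands. Calls block until the motion is done:
- ctrl.move_ptp(position, orientation): joint-space move of the TCP to a pose.
- ctrl.servo_line(position, orientation=None, feed=0.15, max_force=None): straight line of the TCP; orientation=None keeps the orientation; feed is the mean speed in m/s. With max_force (N) it stops when the force on the tool has changed by that much, and returns True; else False.
- ctrl.goto_joints(angles): joint-space move.
- ctrl.move_gripper(opening, grasp_force=None): opening from 0.0 (shut) to 1.0 (fully open); grasp_force is the grip in N (None keeps the last); returns when the fingers have stopped.
- ctrl.dwell(seconds).
- ctrl.inverse_kinematics(position, orientation): joint angles nearest the present ones, or None.
- ctrl.state(): the state.
- ctrl.snapshot(name): name is "scene" or "top" or "wrist"; returns a dict with "pixels" (480x640x3 uint8, red, green, blue), "camera_matrix" (3x3 intrinsics, pixels), "R" (3x3) and "t" (3): a world point X has camera coordinates R X + t. Camera axes: x right, y down, z forward; pixel columns grow to the right and rows downward; lengths in m; the calibration is good to about 2 mm. A picture is of the moment at which its call begins. There is no depth.
A pose or a line that the arm cannot do raises ctrl.Unreachable and nothing moves.
- ctrl.close_job(): hands the job in, once; it reports no verdict.
Trained networks look in a picture, given as the dict that the camera call returned (one of the last four; its "shot" number tells which), for a name from the list of things; names that differ only in an ending like _2 or _b are one class to them, and where a whole thing is asked for, a point or a joint stands for the part that bears it (a point fixed in the world has none). Each returns a list of dicts, best first, with "p" (0 to 1); they miss things now and then, are a little off and sometimes report something else, mostly with a low value. They report only what shows in the picture. A call takes as long as a camera call. They do not tell look-alikes from the thing itself.
- ctrl.spot_in(picture, thing): "uv" ([column, row] in pixels, amid what is visible of it).
- ctrl.silhouettes(picture, thing): "region" (480x640 bool, what is visible of it) and "uv" ([column, row] in pixels, amid what is visible of it).
- ctrl.tip_of(picture, thing): "uv" ([column, row] in pixels: a listed point, or the origin of a listed thing).
The state is a dict: "clock": time; "qpos": joint angles; "qd": joint speeds; "tau": joint torques, N m; "position": TCP position; "tcp_rot": TCP orientation; "force": force on the tool from outside, world axes, zero at the start; "wrist_torque": the same for the moment, N m; "opening": opening from 0.0 (shut) to 1.0 (fully open).
Only numpy, scipy, OpenCV 4.12 (cv2) and the standard library are available. Lean on these libraries where they do the work, as an engineer would, in place of code of your own. Each camera call takes 0.05 s, during which the arm holds its last target. There are 200 camera calls.

## Working session

There is one attempt and no reset: what is moved stays moved. The work goes in short steps, each a Python script; the robot and the scene stay as the last script left them, time stands still between calls to the robot, and variables do not carry over. Pictures are saved under pics/ and viewed, about 8 in all and at most 12, crops included, and the job is handed in when it is done.

```bash
mkdir -p pics; cat > h.py <<'E'
import numpy as np, cv2
from bench import ctrl
def save(p,n): cv2.imwrite(f'pics/{n}.png',p['pixels'][:,:,::-1])
def P(p): return np.array(p['camera_matrix'])@np.c_[np.array(p['R']),np.array(p['t'])]
def tri(obs):
    A=[]
    for p,uv in obs:
        M=P(p); A+=[uv[0]*M[2]-M[0],uv[1]*M[2]-M[1]]
    A=np.array(A); return np.linalg.lstsq(A[:,:3],-A[:,3],rcond=None)[0]
def onz(p,uv,z):
    M=P(p); A=np.array([uv[0]*M[2]-M[0],uv[1]*M[2]-M[1]])
    return np.linalg.solve(A[:,:2],-A[:,3]-A[:,2]*z)
E
python3 - <<'E'
from h import *
s=ctrl.snapshot('scene');t=ctrl.snapshot('top')
save(s,'s0');save(t,'t0')
for th in ['rod_root','rod_tip','weight_handle','tray_bay','stand','tray','weight','spare']:
    a=ctrl.tip_of(s,th);b=ctrl.tip_of(t,th)
    f=lambda l:[(np.round(d['uv']).tolist(),round(d['p'],2)) for d in l[:4]]
    print(th,f(a),f(b), np.round(tri([(s,a[0]['uv']),(t,b[0]['uv'])]),3) if a and b else '')
print(ctrl.nose_length,ctrl.state()['clock'],ctrl.state()['tcp_rot'])
E
```

```text
rod_root [([449.0, 241.0], 0.77), ([206.0, 289.0], 0.65), ([238.0, 356.0], 0.52)] [([182.0, 237.0], 0.7), ([261.0, 186.0], 0.45)] [0.57  0.239 0.134]
rod_tip [([415.0, 265.0], 0.61)] [([277.0, 211.0], 0.9), ([400.0, 266.0], 0.74)] [0.63  0.1   0.148]
weight_handle [([383.0, 211.0], 0.95), ([426.0, 227.0], 0.63), ([429.0, 206.0], 0.57)] [([206.0, 219.0], 0.87), ([172.0, 324.0], 0.81), ([298.0, 298.0], 0.47)] [0.581 0.147 0.226]
tray_bay [([239.0, 282.0], 0.67)] [([377.0, 265.0], 0.91)] [ 0.528 -0.15   0.013]
stand [([448.0, 290.0], 0.67)] [([181.0, 250.0], 0.72)] [0.569 0.266 0.004]
tray [([208.0, 290.0], 0.78)] [([399.0, 268.0], 0.63)] [ 0.526 -0.207 -0.008]
weight [([416.0, 265.0], 0.95), ([382.0, 235.0], 0.71), ([447.0, 291.0], 0.18)] [([182.0, 326.0], 0.77), ([425.0, 261.0], 0.48)] [ 0.408  0.267 -0.088]
spare [([176.0, 293.0], 0.98), ([234.0, 355.0], 0.35)] [([428.0, 261.0], 0.83), ([306.0, 199.0], 0.19)] [ 0.538 -0.268  0.003]
0.011 0.9 [162.35256703  89.99833972 140.19054178]
```

View pics/s0.png

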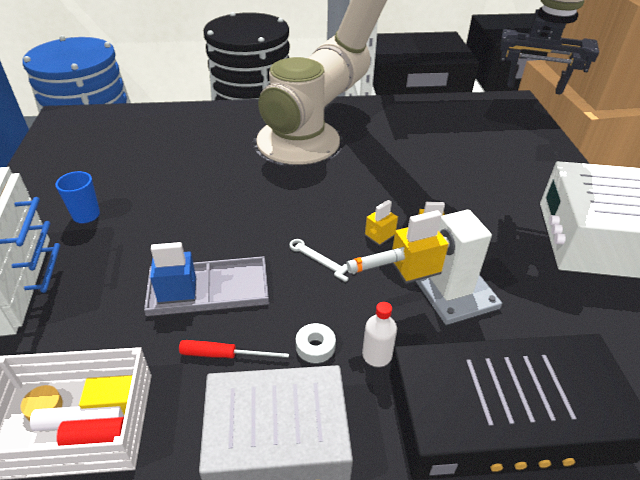

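View pics/t0.png

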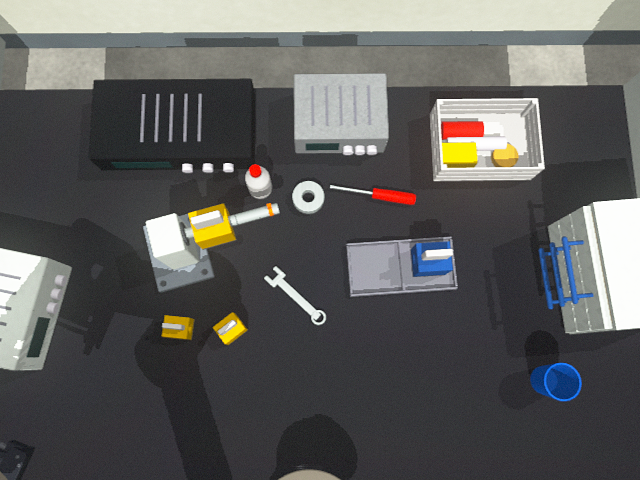

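The big yellow weight sits on the rod at scene (424,240), top (210,222). The rod tip with its orange key is at scene (351,267), top (277,210), and the empty bay is at top (377,265). The small yellow weights on the bench are look-alikes.

```bash
python3 - <<'E'
from h import *
s=ctrl.snapshot('scene');t=ctrl.snapshot('top')
for n,a,b in [('handle',(426,227),(206,219)),('tip',(350,267),(277,210))]: print(n,tri([(s,a),(t,b)]))
h=tri([(s,(426,227)),(t,(206,219))]);tip=tri([(s,(350,267)),(t,(277,210))])
d=(h-tip)[:2];d/=np.linalg.norm(d);print('y axis',d,np.degrees(np.arctan2(d[1],d[0])))
yaw=np.degrees(np.arctan2(d[1],d[0]))-90
# pose over tip, tool down; R columns: x=down; jaws y along rig x
from scipy.spatial.transform import Rotation as Ro
print('rot start',Ro.from_euler('xyz',ctrl.state()['tcp_rot'],degrees=True).as_matrix().round(2))
w=ctrl.snapshot('wrist');R=np.array(w['R']);c=-R.T@w['t'];Rt=Ro.from_euler('xyz',ctrl.state()['tcp_rot'],degrees=True).as_matrix()
print('cam in tool',Rt.T@(c-ctrl.state()['position']),'\n',(R@Rt).round(2),w['camera_matrix'][0][0])
ex=np.array([np.cos(np.radians(yaw)),np.sin(np.radians(yaw)),0])
for sg in (1,-1):
  M=np.c_[[0,0,-1],sg*ex,np.cross([0,0,-1],sg*ex)];e=Ro.from_matrix(M).as_euler('xyz',degrees=True)
  print(sg,e,ctrl.inverse_kinematics([h[0],h[1],.21],e),ctrl.inverse_kinematics([h[0],h[1],.33],e))
E
```

```text
handle [0.59254474 0.18275745 0.19164396]
tip [0.62246765 0.05353883 0.13611624]
y axis [-0.22559839  0.97422039] 103.03806805343896
rot start [[ 0.    0.38  0.93]
 [ 0.    0.93 -0.38]
 [-1.    0.    0.  ]]
cam in tool [-0.13587996  0.00145208 -0.07027998] 
 [[-0.    1.   -0.  ]
 [-0.27  0.    0.96]
 [ 0.96  0.    0.27]] 389.15681332217264
1 [76.96193195 90.          0.        ] [ 6.21826127e+00  3.05115312e+01  6.62783426e+01 -2.54444375e-14
  8.32101262e+01 -6.81980678e+00] [ 6.21826127e+00  2.71767545e+01  5.25570914e+01 -2.54444375e-14
  1.00266154e+02 -6.81980678e+00]
-1 [-103.03806805   90.            0.        ] None None<sys>:0: UserWarning: Gimbal lock detected. Setting third angle to zero since it is not possible to uniquely determine all angles.
```

```bash
cat >> h.py <<'E'
from scipy.spatial.transform import Rotation as Ro
import warnings; warnings.filterwarnings('ignore')
def eul(yaw,tilt=0):
    """tool down, jaws along rig x (yaw deg), rolled by tilt rad about rig y"""
    M=np.c_[[0,0,-1],[1,0,0],[0,-1,0]]
    return Ro.from_matrix((Ro.from_euler('z',yaw,degrees=True)*Ro.from_rotvec([0,tilt,0])).as_matrix()@M).as_euler('xyz',degrees=True)
E
python3 - <<'E'
from h import *
tip=np.array([.6225,.0535]);yaw=13.;ex=np.array([np.cos(np.radians(yaw)),np.sin(np.radians(yaw))])
ey=np.array([-ex[1],ex[0]])
ims=[]
f=lambda l:[(np.round(d['uv']).tolist(),round(d['p'],2)) for d in l[:3]]
def shot(o,z):
    ctrl.move_ptp([*(tip+o),z],eul(yaw)); p=ctrl.snapshot('wrist');
    print([(th,f(ctrl.tip_of(p,th))) for th in('rod_tip','weight_handle','rod_root')])
    u=P(p)@[*tip,.14,1];u=(u[:2]/u[2]).astype(int);print(u);ims.append(p);return p,u
try:
  A=shot(ey*.13,.33); B=shot(ey*.05-ex*.09,.30); C=shot(ey*.05+ex*.06,.30)
finally:
  print(ctrl.state()['clock'])
  import pickle;pickle.dump(ims,open('ims.pkl','wb'))
  M=np.vstack([np.hstack([cv2.resize(p['pixels'],(400,300)) for p in ims[:2]]),np.hstack([cv2.resize(p['pixels'],(400,300)) for p in [ims[2],ims[2]]])])
  cv2.imwrite('pics/w1.png',M[:,:,::-1])
E
```

```text
[('rod_tip', [([218.0, 441.0], 0.68)]), ('weight_handle', [([129.0, 184.0], 0.88), ([145.0, 72.0], 0.78), ([322.0, 233.0], 0.77)]), ('rod_root', [([318.0, 149.0], 0.86)])]
[321 353]
[('rod_tip', [([436.0, 287.0], 0.8)]), ('weight_handle', [([204.0, 94.0], 0.57), ([473.0, 116.0], 0.56)]), ('rod_root', [([405.0, 31.0], 0.63), ([446.0, 33.0], 0.58)])]
[430 286]
[('rod_tip', []), ('weight_handle', [([220.0, 114.0], 0.79), ([31.0, 95.0], 0.74)]), ('rod_root', [([230.0, 31.0], 0.76)])]
[248 286]
4.725
```

View pics/w1.png

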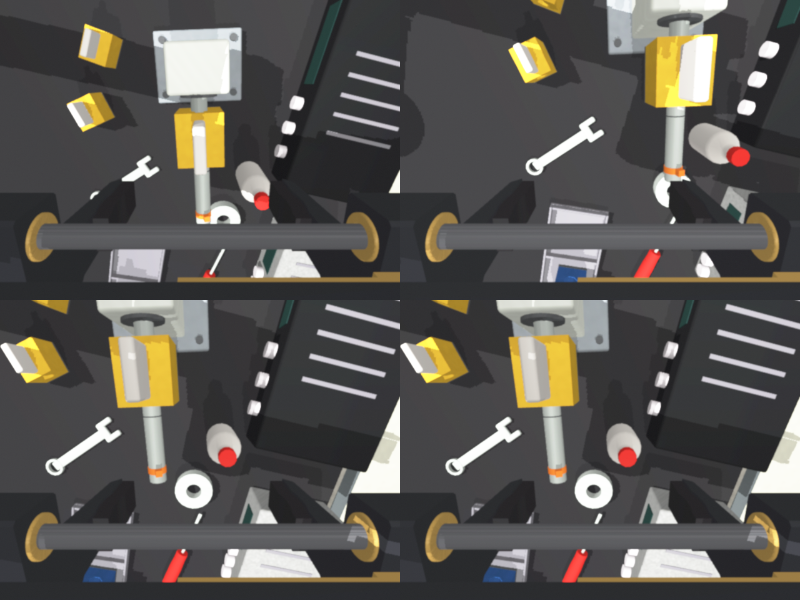

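```bash
python3 - <<'E'
from h import *
import pickle
ims=pickle.load(open('ims.pkl','rb'))
o=[]
for p,u in zip(ims,[(325,345),(440,275),(250,280)]):
    x,y=u;c=p['pixels'][y-45:y+25,x-33:x+33];o.append(cv2.resize(c,(264*1,280),interpolation=cv2.INTER_CUBIC))
    hsv=cv2.cvtColor(p['pixels'],cv2.COLOR_RGB2HSV);m=cv2.inRange(hsv,(6,150,120),(17,255,255));m[:y-45]=0;m[y+25:]=0;m[:,:x-40]=0;m[:,x+40:]=0
    v,uu=np.nonzero(m);print(len(uu),uu.min(),uu.max(),v.min(),v.max(),uu.mean(),v.mean())
cv2.imwrite('pics/k.png',np.hstack(o)[:,:,::-1])
E
```

```text
116 313 336 339 350 324.94827586206895 344.17241379310343
345 421 455 264 281 439.36811594202896 273.81739130434784
304 236 266 266 282 251.74671052631578 274.5263157894737
```

View pics/k.png

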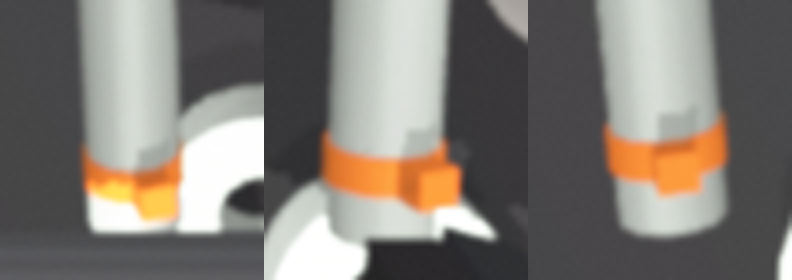

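The crops show the key leaning to image right (rig +x). Its offset from the rod centre in the three views gives a lean of about +0.28 rad. Next I fit the rod's axis from the three views.

```bash
python3 - <<'E'
from h import *
import pickle
ims=pickle.load(open('ims.pkl','rb'))
N=[];D=[]
for p,r,c0 in zip(ims,[(278,332),(185,258),(180,258)],[324,437,247]):
    hsv=cv2.cvtColor(p['pixels'],cv2.COLOR_RGB2HSV)
    m=(hsv[:,:,2]>95)&(hsv[:,:,1]<60)
    pts=[]
    for y in range(*r):
        x=c0
        if not m[y,x]: continue
        a=x
        while m[y,a-1]:a-=1
        b=x
        while m[y,b+1]:b+=1
        pts.append((y,(a+b)/2,b-a+1))
    pts=np.array(pts);w=np.median(pts[:,2]);g=pts[abs(pts[:,2]-w)<5]
    k=np.polyfit(g[:,0],g[:,1],1);res=np.std(np.polyval(k,g[:,0])-g[:,1]);print(len(pts),len(g),w,k,res)
    l=np.array([1,-k[0],-k[1]]);pl=P(p).T@l;s=np.linalg.norm(pl[:3]);N.append(pl[:3]/s);D.append(pl[3]/s)
N=np.array(N);D=np.array(D)
for idx in ([0,1,2],[0,1],[1,2],[0,2]):
    n=N[idx];d=np.linalg.svd(n)[2][2];d*=np.sign(d[1])
    # level rod: solve best point at y=.06 and y=.18
    q=[np.linalg.lstsq(n[:,[0,2]],-D[idx]-n[:,1]*y,rcond=None)[0] for y in(.05,.18)]
    print(idx,d,np.degrees(np.arctan2(d[1],d[0]))-90,q)
# level at z=.14
n=N;A=np.array([[a[0],a[1]] for a in n]);
# x = x0 + k*(y-.05), z=.14
M=np.array([[a[0],a[1]] for a in n])
# plane: n.(x0,.05,.14)+D=0 and n.(k,1,0)=0
sol=np.linalg.lstsq(N[:,:1],-D-N[:,1]*.05-N[:,2]*.14,rcond=None);k=-np.linalg.lstsq(N[:,:1],N[:,1],rcond=None)[0]
print('x at y=.05,z=.14',sol[0],'slope',k,np.degrees(-np.arctan(k)))
h=[(322,233)]
for p in ims:
    for th in('rod_tip','weight_handle'):
        print(th,[(np.round(d['uv'],1),round(onz(p,d['uv'],.14 if th=='rod_tip' else .193)[0],4),round(onz(p,d['uv'],.14 if th=='rod_tip' else .193)[1],4)) for d in ()])
print('tip B',onz(ims[1],(436,287),.14),'handle A',onz(ims[0],(322,233),.193))
print('tip A', onz(ims[0],(322.7,357),.14),'tip C',onz(ims[2],(253,287),.14))
E
```

```text
54 49 25.0 [3.75000000e-02 3.12103571e+02] 0.18728729431609634
73 73 30.0 [-4.42120202e-02  4.48640719e+02] 0.2079868814043931
78 78 30.0 [9.53856270e-02 2.25427471e+02] 0.22924797619540294
[0, 1, 2] [-0.26277044  0.96484859  0.00434743] 15.234661605956688 [array([0.62742359, 0.14124182]), array([0.59201898, 0.14182753])]
[0, 1] [-0.26118695  0.96528137 -0.00364172] 15.140605889320113 [array([0.62727257, 0.14195135]), array([0.59209702, 0.1414609 ])]
[1, 2] [-0.26370088  0.96459095  0.00511359] 15.289978158920064 [array([0.62751255, 0.14117361]), array([0.59197301, 0.14186278])]
[0, 2] [-0.26082603  0.96519767  0.01905873] 15.121893745255491 [array([0.62724253, 0.13993554]), array([0.59211254, 0.14250251])]
x at y=.05,z=.14 [0.62744949] slope [-0.27224926] [15.22962348]
rod_tip []
weight_handle []
rod_tip []
weight_handle []
rod_tip []
weight_handle []
tip B [0.62692025 0.0536625 ] handle A [0.59313973 0.18219641]
tip A [0.6243715  0.05046834] tip C [0.62627792 0.05417143]
```

```bash
cat >> h.py <<'E'
YAW=15.2
EX=np.array([np.cos(np.radians(YAW)),np.sin(np.radians(YAW)),0]);EY=np.array([-EX[1],EX[0],0]);EZ=np.array([0,0,1.])
TIP=np.array([.6266,.053,.140])
def pose(s,tilt=0,r=.049+.0005,dx=0,dz=0):
    """TCP at along-rod coordinate s (rig y from tip), radius r above the axis, tilted about the rod"""
    return TIP+EY*s+r*(EX*np.sin(tilt)+EZ*np.cos(tilt))+EX*dx+EZ*dz, eul(YAW,tilt)
def rig(f): return np.round([f@EX,f@EY,f[2]],2)
def st(msg=''):
    q=ctrl.state();d=np.array(q['position'])-TIP
    print(msg,'t',round(q['clock'],2),'pos',np.round(rig(d*1000),1),'F',rig(np.array(q['force'])),'T',rig(np.array(q['wrist_torque'])),'op',round(q['opening'],3))
E
python3 - <<'E'
from h import *
p,e=pose(.134)
ctrl.move_gripper(.6)
ctrl.move_ptp(p+EZ*.06,e);st()
print(ctrl.servo_line(p,e,feed=.1,max_force=8));st('down')
ctrl.move_gripper(0,grasp_force=40);st('grip')
w=ctrl.snapshot('wrist');
for dz in(.0015,.003):
    q,e=pose(.134,dz=dz);ctrl.servo_line(q,e,feed=.01,max_force=20);st(f'lift{dz}')
q,e=pose(.120,dz=.003);print(ctrl.servo_line(q,e,feed=.03,max_force=12));st('pull')
save(w,'g')
E
```

```text
t 5.93 pos [1.000e-01 1.342e+02 1.100e+02] F [-0.17  0.75 -0.38] T [-0.06 -0.04 -0.01] op 0.6
False
down t 6.68 pos [  0.5 133.7  50.2] F [ 0.29 -0.31  0.37] T [-0.06  0.08 -0.03] op 0.6
grip t 7.36 pos [ -0.5 134.   49.6] F [-3.04 -0.74  3.52] T [-0.08  0.92  0.03] op 0.157
lift0.0015 t 7.71 pos [-1.000e-01  1.341e+02  5.030e+01] F [-0.31  0.21 -4.25] T [-0.02  0.35 -0.03] op 0.158
lift0.003 t 8.01 pos [  0.2 134.   52.4] F [ 0.33  0.3  -6.21] T [-0.03  0.07  0.04] op 0.154
False
pull t 8.62 pos [ -0.  119.9  52.5] F [-0.44  0.89 -7.36] T [-0.05  0.07  0.02] op 0.155
```

```bash
python3 - <<'E'
from h import *
r=.0523
q,e=pose(.066,r=r);print(ctrl.servo_line(q,e,feed=.06,max_force=12));st('pull')
for a in(.14,.28):
    q,e=pose(.066,a,r);print(ctrl.servo_line(q,e,feed=.03,max_force=12));st(f'tilt{a}')
ctrl.dwell(.3);st('rest')
for s in(.050,.040,.03):
    q,e=pose(s,.28,r);b=ctrl.servo_line(q,e,feed=.02,max_force=8);st(f's{s} {b}')
    if b:break
save(ctrl.snapshot('scene'),'s1')
E
```

```text
False
pull t 9.68 pos [-0.  66.3 52.3] F [-0.37  0.74 -6.29] T [-0.    0.11  0.06] op 0.155
False
tilt0.14 t 10.07 pos [ 7.6 66.4 51.3] F [-0.43 -0.28 -6.16] T [-0.03 -0.15 -0.07] op 0.152
False
tilt0.28 t 10.46 pos [14.4 66.1 50. ] F [ 0.51  0.87 -5.39] T [-0.02 -0.42 -0.01] op 0.155
rest t 10.76 pos [14.2 66.  50.8] F [-0.39 -0.96 -6.73] T [ 0.02 -0.49  0.01] op 0.16
s0.05 False t 11.71 pos [14.5 50.1 50.3] F [ 0.33 -0.56 -5.53] T [-0.05 -0.45 -0.01] op 0.161
s0.04 False t 12.36 pos [14.4 40.  50.2] F [ 0.09  0.25 -7.05] T [-0.08 -0.44 -0.03] op 0.159
s0.03 False t 13.01 pos [14.4 30.  50.2] F [-0.33 -0.24 -5.72] T [-0.06 -0.46 -0.01] op 0.155
```

```bash
python3 - <<'E'
from h import *
r=.0523
for s in(.0,-.025,-.05,-.085):
    q,e=pose(s,.28,r);b=ctrl.servo_line(q,e,feed=.035,max_force=8);st(f's{s} {b}')
    if b:break
else:
    q,e=pose(-.10,0,r);ctrl.servo_line(q+EZ*.03,e,feed=.08);st('free')
t=ctrl.snapshot('top');s=ctrl.snapshot('scene');save(s,'s2');save(t,'t2')
a=ctrl.tip_of(s,'tray_bay');b=ctrl.tip_of(t,'tray_bay')
for l,p in((a,s),(b,t)): print([(np.round(d['uv'],1),round(d['p'],2),onz(p,d['uv'],.005).round(4)) for d in l])
if a and b: print(tri([(s,a[0]['uv']),(t,b[0]['uv'])]))
m=ctrl.silhouettes(t,'tray')[0]['region'].astype(np.uint8);R=cv2.minAreaRect(cv2.findNonZero(m));bx=cv2.boxPoints(R);print(bx)
print(np.array([onz(t,c,.018) for c in bx]).round(4))
cv2.imwrite('pics/st.png',np.hstack([s['pixels'][120:420,100:500],t['pixels'][130:430,120:520]])[:,:,::-1])
E
```

```text
s0.0 False t 14.07 pos [14.5  0.2 50.3] F [-1.09  0.9  -6.32] T [-0.03 -0.48 -0.01] op 0.154
s-0.025 False t 14.93 pos [ 14.5 -24.8  50.3] F [ 0.35  0.37 -6.32] T [-0.03 -0.44 -0.04] op 0.154
s-0.05 False t 15.8 pos [ 14.4 -49.8  50.3] F [ 0.25  0.16 -6.06] T [-0.02 -0.46  0.02] op 0.155
s-0.085 False t 16.95 pos [ 14.5 -84.8  50.3] F [ 0.58  1.28 -6.63] T [-0.02 -0.47 -0.03] op 0.156
free t 17.57 pos [ -0.2 -99.7  82. ] F [-0.1   0.47 -6.68] T [-0.07  0.04 -0.01] op 0.16
[(array([238.1, 286. ]), 0.89, array([ 0.5314, -0.1488]))]
[(array([375.3, 268. ]), 0.96, array([ 0.5236, -0.1517])), (array([279.6, 210. ]), 0.37, array([0.6561, 0.0553]))]
[ 0.52465326 -0.151254   -0.00208212]
[[345.18988 242.71275]
 [452.94122 235.60826]
 [456.52448 289.9544 ]
 [348.77313 297.0589 ]]
[[ 0.5779 -0.0869]
 [ 0.5904 -0.3222]
 [ 0.4716 -0.3227]
 [ 0.4601 -0.0916]]
```

View pics/st.png

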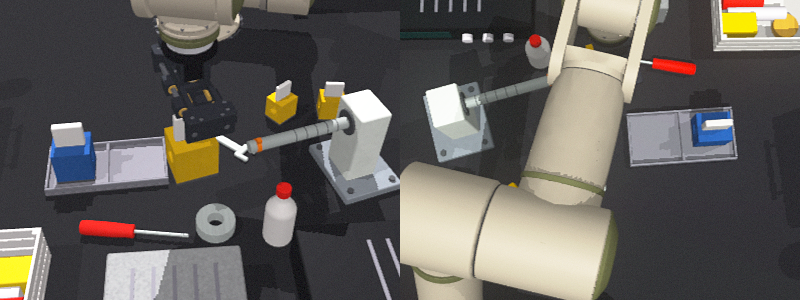

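Two estimates of the bay agree, at about (0.524, -0.151), with the tray at yaw ~3°. The scene view shows the weight free of the rod, and I now carry it over and lower it by touch.

```bash
python3 - <<'E'
from h import *
e=eul(3.0);b=np.array([.524,-.151,0])
def zz(z): return b+EZ*z
ctrl.servo_line(zz(.222),e,feed=.15);st('above')
ctrl.servo_line(zz(.125),e,feed=.1);st('near')
s=ctrl.snapshot('scene')
ctrl.dwell(.3)
print(ctrl.servo_line(zz(.092),e,feed=.02,max_force=4));st('touch')
print(ctrl.state()['position'])
s2=ctrl.snapshot('scene');t=ctrl.snapshot('top')
cv2.imwrite('pics/p.png',np.hstack([cv2.resize(s2['pixels'][200:350,110:310],(400,300)),cv2.resize(t['pixels'][190:340,310:510],(400,300))])[:,:,::-1])
E
```

```text
above t 19.09 pos [-151.9 -169.7   82. ] F [-0.26  0.32 -6.14] T [-0.08  0.04 -0.02] op 0.154
near t 20.21 pos [-152.2 -170.2  -14.4] F [ 0.76 -1.15 -6.99] T [-0.02  0.08  0.03] op 0.151
True
touch t 21.72 pos [-152.9 -169.8  -40.3] F [-2.56  0.63  5.98] T [ 0.01  0.37 -0.02] op 0.156
[ 0.52353415 -0.15094641  0.09965697]
```

View pics/p.png

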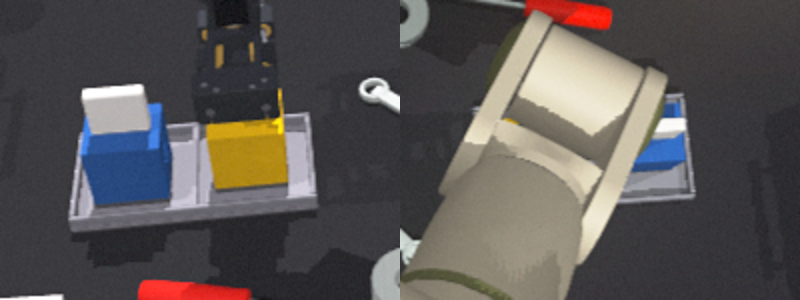

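Contact came at TCP z = 0.0997 against 0.0995 predicted, and the weight stands inside the bay. I release it and back off.

```bash
python3 - <<'E'
from h import *
p0=np.array(ctrl.state()['position']);e=eul(3.0)
ctrl.move_gripper(.45);st('open')
ctrl.servo_line(p0+EZ*.10,e,feed=.08);ctrl.servo_line([.40,.0,.30],e,feed=.2);st('away')
ctrl.dwell(.5)
s=ctrl.snapshot('scene');t=ctrl.snapshot('top')
for th in('weight_handle','weight','tray_bay'):
  for p in(s,t): print(th,[(np.round(d['uv'],1),round(d['p'],2)) for d in ctrl.tip_of(p,th)[:4]])
cv2.imwrite('pics/f.png',np.hstack([s['pixels'][120:420,100:500],t['pixels'][130:430,120:520]])[:,:,::-1])
E
```

```text
open t 22.38 pos [-153.3 -169.2  -41.5] F [-0.25  0.19 -0.14] T [-0.08  0.13 -0.03] op 0.451
away t 25.04 pos [-232.4    7.8  159.4] F [ 1.06 -0.97  0.63] T [-0.03  0.06  0.01] op 0.45
weight_handle [(array([382.1, 210.6]), 0.89), (array([434.1, 211.6]), 0.82), (array([232.9, 244.2]), 0.72)]
weight_handle [(array([227.5, 330.1]), 0.85), (array([169.3, 325. ]), 0.85), (array([378.4, 259.5]), 0.81)]
weight [(array([428.5, 236.1]), 0.88), (array([377.7, 236.3]), 0.87), (array([234.4, 278.8]), 0.58)]
weight [(array([375.2, 268.4]), 0.77), (array([180.7, 327.4]), 0.77), (array([231.9, 329.6]), 0.67), (array([277.2, 207.5]), 0.22)]
tray_bay [(array([175.1, 289.6]), 0.73), (array([239.9, 283.6]), 0.69), (array([231. , 247.8]), 0.65)]
tray_bay [(array([309.3, 198.3]), 0.67), (array([375.1, 266.9]), 0.56)]
```

View pics/f.png

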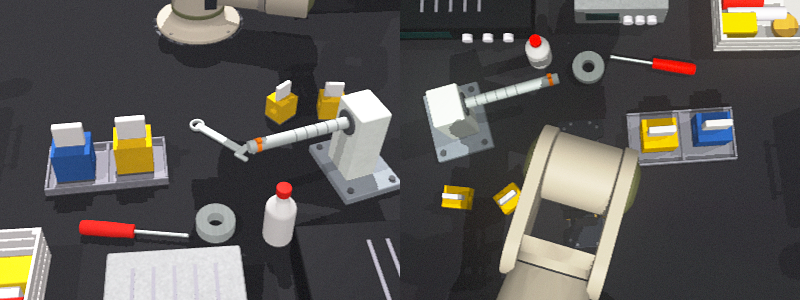

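The weight stands upright in the bay, next to the blue one, and nothing else looks disturbed. I hand the job in.

```bash
python3 - <<'E'
from h import *
s=ctrl.snapshot('scene');t=ctrl.snapshot('top')
print(tri([(s,(232.9,244.2)),(t,(378.4,259.5))]))
ctrl.close_job()
E
```

```text
[ 0.52459629 -0.14762011  0.11101217]
the job is handed in; nothing more can be done
```

The yellow weight is off the rod and standing in the empty bay of the tray, and I handed the job in at about 25 s on the robot's clock. The hand-in gave no verdict.

**Removal:** I found the rod's axis and the key's lean (about +0.28 rad) from three wrist views. I gripped the handle, lifted the weight 3 mm to centre it on the rod, tilted it to 0.28 rad and drew it off. It went past the key on the first try. No force limit tripped, and the tool force stayed near the weight's own load.

**Placing:** I lowered it by touch. Contact came at a TCP height of 99.7 mm, against 99.5 mm predicted.

**Last checks:**
- **Position:** two views put the handle at (0.525, -0.148), about 4 mm from the bay centre I estimated at (0.524, -0.151).
- **Height:** the handle measured 111 mm high, where about 103 mm is expected. I put this down to small errors in the network's pixel positions, because the touch height and the final pictures both show it on the floor.
- **Rest of the bench:** by eye, the pictures show the weight upright, the gripper clear and the other things where they were. I did not measure their positions.

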